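Clamp a limestone blank in the carving fixture

TASK

Slide the limestone blank along its guides until it is fully home against the back stop of the fixture. Then turn the knurled brass thumbscrew clockwise until its pad seats on the stone and the screw is clearly snug, stopping as the resistance rises: over-tightening cracks the stone. Let go, leave the blank home and clamped, and leave the other tools and the offcut where they lie.

Things in the scene. Friction and masses are not known exactly. Their poses are not given: they have to be found in the camera images.
- fixture: Blue bed plate 230 x 150 x 15 mm, fixed. Origin on the bench surface; its +x runs along the guides to the back stop, z up. Plate from x -135 to +95 mm. Two aluminium guide rails at y +-37 mm: 12 mm wide, tops 27 mm above the bench, 62 mm between them, x -110 to +70 mm. The back stop's face is at x = +70 mm: the blank is home with its centre at x = +10 mm.
- stone_center (a point): Centre of the loose limestone blank, 120 (along the fixture's x) x 56 x 40 mm, 0.48 to 0.83 kg. It lies on the bed between the rails (underside 15 mm, top 55 mm above the bench), its far end already under the bridge, 20 to 55 mm short of the back stop. It slides under some 3 to 10 N.
- clamp: Dark steel bridge fixed across the guides. Origin on the bed's upper face (15 mm above the bench) on the screw axis, which is at x = +35 mm of the fixture; axes as the fixture's. Posts at y +-56 mm; crossbeam 30 mm (x) x 128 mm (y), underside 77 mm and top 95 mm above the bench. It carries the vertical thumbscrew, with a black pad 24 mm across below the beam.
- knob (a point): Fixed point on the screw axis 130 mm above the bench, near the mid-height of the brass knurled knob (36 mm across, 26 mm tall, axis vertical). It does not move with the screw: the knob's real centre starts 0 to 6 mm above it, not known exactly, and goes down 4 mm per radian turned clockwise (seen from above, tightening). The beam's top is 35 mm below this point.
- hammer: Bystander: hammer lying on the bench, about 0.3 m long.
- brush: Bystander: hand brush lying on the bench.
- chisel: Bystander: chisel with a wooden handle, about 240 mm long, lying on the bench.
- offcut: Bystander: limestone offcut 70 x 50 x 35 mm on the bench; origin at the centre of its underside.
- seat (a point): Fixed point on the screw axis 55 mm above the bench, where the rubber pad (20 N/mm) meets the stone after 1 to 2.5 rad of turning. Dry friction in the screw is a constant 0.2 N m: felt as drag while turning; at rest after a step it may read reversed. Clamping adds 0.004 N m per N to the reading, in the resisting sense: 0.08 to 0.16 more is snug, 0.28 cracks the stone. It stays where left.
Mind the look-alikes: they are no part of the job. Leave any green or red look-alike of the part that bears stone_center alone.

How it is judged:
By the outcome, as a careful person would: the job done as asked, in the order asked, and still so for the second after the job is handed in, with the robot touching nothing.
It also fails if it takes over 72 s, if anything falls off the work surface, if the arm or the gripper's body presses on something with over 40 N, if the wrist force passes 120 N, or if a joint passes its speed limit or range.

ROBOT

A 6-joint arm with a two-finger parallel gripper is mounted at the origin on the work surface. World frame = base frame: x ahead of the robot, y to its left, z up, the work surface at z = 0. Lengths are in mm, angles in rad, forces in N, time in s.
With the tool pointing down it reaches from about 150 to 775 mm from the base axis. Payload 6.1 kg.
Tool frame: the origin (TCP) lies at the very end of the fingers, on their centre line; the grasp point (between the pads) lies 19 mm behind it; z points along the fingers, y is the direction in which the jaws open and shut (so a half turn about z gives the same grasp; the last joint's range is limited). The gripper opens to 85 mm and grips with 20 to 120 N. Pads are 22 mm wide; open, the fingers measure 114 mm over their backs; the gripper's body (76 mm by 85 mm) begins 54 mm behind the grasp point. The pads swing forward as they close: fully open they stand 13 mm farther back than shut.
Start: joints at [-1.146, 0.126, -0.04, 1.405, 0, 1.571], TCP at [216.364, -478.325, 231.295] pointing down, gripper open.
Joint ranges: [-2.72, 2.72], [-0.95, 1.95], [-1.27, 1.35], [-1.78, 2.02], [-1.46, 1.47], [-3.14, 3.14]. Speed limits (rad/s): [2.39, 2.39, 3.01, 3.14, 3.14, 3.14].

INTERFACE

Orientations are given as a rotation vector (axis times angle).
In Python, from station import robot, get_image, calibration gives the robot as it stands. The module is installed in compiled form; this text tells all that it offers.
- The arm moves only by the shell command python3 -m creep 'ROWS' [FORCE]. ROWS is JSON, a list of rows, each a list of 7 numbers: the closure in counts, from 0 (fully open) to 255 (shut), then the shift along the tool's x, y, z as a fraction of full scale, then the turn, a rotation vector about the tool's x, y, z as a fraction of full scale. A call has 1 to 8 rows; each row is the pose to reach, as a shift and turn from the pose measured when the call began, along the tool's axes at that moment; what a row does not reach only later rows make up. Full scale, the value 1, is 300 mm for a shift and 0.5 rad for a turn. A row lasts 1/12 s, in which the tool goes at most 41.7 mm and 7.16 degrees, less where a joint would pass 70% of its speed; a pose out of reach is approached as far as the arm can. A call with a number of a shift or a turn outside -1 to 1 is refused whole. A call with a gripper value outside its range is refused whole. The fingers move at their own pace and stop on an object; FORCE is the grip in N (left out, the last holds). Time passes only in rows, so rows that repeat a pose let the fingers close. It gives the time, the measured TCP pose, the force and the opening at its end, in the units of the state.
- robot.get_state(): the state, without advancing time (a new reading comes with each control period).
- get_image(name): name is "scene" or "top"; returns the picture (384x512x3 uint8, red, green, blue); there is no depth.
- calibration(name): a dict with "K" (3x3 intrinsics, pixels), "origin" and "attitude" of the camera in the world. Camera axes: x right, y down, z forward; pixel columns grow to the right and rows downward; lengths in mm; the calibration is good to about 2 mm. A picture is of the moment at which its call begins. calibration takes no time and is no camera call.
- robot.sign_off(): hands the job in, once; it reports no verdict.
The state is a dict: "time_s": time; "joint_pos": joint angles; "joint_velocities": joint speeds; "joint_efforts": joint torques, N m; "eef_pos": TCP position; "tool_rot": TCP orientation; "contact_force": force on the tool from outside, world axes, zero at the start; "wrist_torque": the same for the moment, N m; "grip_width": opening from 0.0 (shut) to 1.0 (fully open).
Only numpy, scipy, OpenCV 4.12 (cv2) and the standard library are available. Lean on these libraries where they do the work, as an engineer would, in place of code of your own. Each camera call takes 0.05 s, during which the arm holds its last target.

## Working session

There is one attempt and no reset: what is moved stays moved. The work goes in short steps, Python scripts to look and compute and a shell command to move; the robot and the scene stay as the last step left them, time stands still between calls to the robot, and variables do not carry over. Pictures are saved under pics/ and viewed, and the job is handed in when it is done.

```bash
mkdir -p pics
python3 - <<'E'
from station import robot,get_image,calibration
import cv2
for n in("scene","top"):
    im=get_image(n);cv2.imwrite(f"pics/{n}0.png",cv2.cvtColor(im,cv2.COLOR_RGB2BGR))
    print(n,calibration(n))
print(robot.get_state())
E
```

```text
scene {'K': array([[360.84287834,   0.        , 251.51766755],
       [  0.        , 360.84287834, 190.55982871],
       [  0.        ,   0.        ,   1.        ]]), 'origin': array([1078.84980724, -731.3319744 ,  979.38147824]), 'attitude': array([-2.22253246, -0.75452738,  0.3105911 ])}
top {'K': array([[425.85174086,   0.        , 257.92579027],
       [  0.        , 425.85174086, 193.76073788],
       [  0.        ,   0.        ,   1.        ]]), 'origin': array([3.57946451e+02, 6.00918708e-01, 1.25518866e+03]), 'attitude': array([-2.12380103,  2.16774403, -0.19772018])}
{'time_s': 0.1, 'joint_pos': array([-1.14599472e+00,  1.26314242e-01, -4.04959514e-02,  1.40541091e+00,
        8.11493138e-06,  1.57079687e+00]), 'joint_velocities': array([-0.00024968, -0.00394941,  0.00151588, -0.00088399, -0.00113057,
       -0.00274937]), 'joint_efforts': array([-8.85979171e-04, -4.36901844e+01,  3.53606701e+01,  1.35654520e-02,
       -1.52200931e-05, -1.85666983e-05]), 'eef_pos': array([ 216.22343017, -478.00066402,  230.61426377]), 'tool_rot': array([-3.06963062e+00, -6.61976029e-01,  4.59131597e-04]), 'contact_force': array([ 0.65491964, -0.34113681,  0.19029221]), 'wrist_torque': array([ 0.01082072,  0.04898518, -0.00717032]), 'grip_width': 0.9990638037224839}
```

View pics/scene0.png

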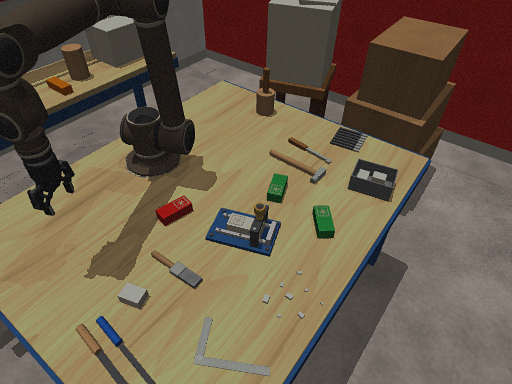

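View pics/top0.png

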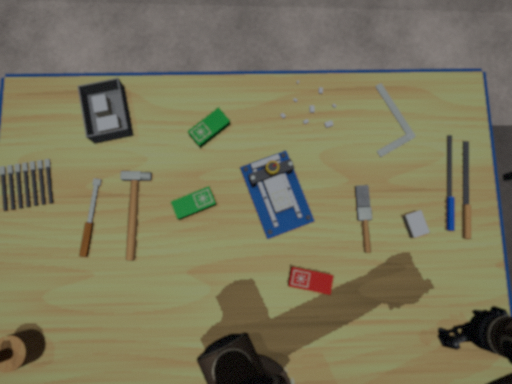

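The top view shows the blue fixture at about (277,194), with the grey-white blank between its rails at (281,195). The brass knob is at (272,167). Things that could be mistaken for the part are the green blocks at (209,127) and (194,203), the red block at (311,280) and the offcut at (416,224). By its description the blank is the pale one on the blue plate, so I'll check that in a crop.

```bash
cat > h.py <<'E'
import numpy as np,cv2
from station import calibration
from scipy.spatial.transform import Rotation as R
def ray(n,uv):
    c=calibration(n);d=R.from_rotvec(c['attitude']).apply(np.linalg.solve(c['K'],[uv[0],uv[1],1.]))
    return np.array(c['origin']),d
def onz(n,uv,z):
    o,d=ray(n,uv);return o+d*(z-o[2])/d[2]
def proj(n,p):
    c=calibration(n);q=R.from_rotvec(c['attitude']).inv().apply(np.array(p)-c['origin']);q=c['K']@q;return q[:2]/q[2]
E
python3 - <<'E'
from h import *
t=cv2.imread('pics/top0.png');s=cv2.imread('pics/scene0.png')
a=cv2.resize(t[140:245,225:330],None,fx=5.5,fy=5.5,interpolation=cv2.INTER_CUBIC);cv2.imwrite('pics/ct.png',a)
b=cv2.resize(s[195:260,195:295],None,fx=8,fy=8,interpolation=cv2.INTER_CUBIC);cv2.imwrite('pics/cs.png',b)
h=cv2.cvtColor(t,cv2.COLOR_BGR2HSV)
m=((h[...,0]>100)&(h[...,0]<125)&(h[...,1]>130)).astype(np.uint8)
m[:140]=0;m[245:]=0;m[:,:225]=0;m[:,330:]=0
pts=cv2.findNonZero(m);r=cv2.minAreaRect(pts);bx=cv2.boxPoints(r);print(r,bx)
w=np.array([onz('top',p,15) for p in bx]);print(w.round(1));print(w.mean(0),[np.linalg.norm(w[i]-w[i-1]) for i in range(4)])
# knob brass
for n,i,(y0,y1,x0,x1) in(('top',t,(140,200,240,310)),('scene',s,(195,260,195,295))):
    h=cv2.cvtColor(i,cv2.COLOR_BGR2HSV);c=h[y0:y1,x0:x1]
    m=((c[...,0]>12)&(c[...,0]<32)&(c[...,1]>120)).astype(np.uint8)
    k,l,st,ce=cv2.connectedComponentsWithStats(m)
    for j in range(1,k):
        if st[j,4]>8:print(n,st[j],ce[j]+[x0,y0])
E
```

```text
((276.65960693359375, 194.0712890625), (74.77908325195312, 48.323448181152344), 69.07550048828125) [[240.7381  167.77658]
 [285.8747  150.51846]
 [312.58112 220.366  ]
 [267.44452 237.62411]]
[[ 641.1   21.9   15. ]
 [ 691.8 -114.5   15. ]
 [ 479.7 -186.    15. ]
 [ 432.1  -52.4   15. ]]
[561.13503942 -82.75825632  15.        ] [np.float64(221.80909476003447), np.float64(145.52607042315168), np.float64(223.81474107284225), np.float64(141.78659004552946)]
top [25 22 15 13 75] [272.2        169.29333333]
scene [ 59   7  12  18 115] [258.93913043 211.37391304]
```

View pics/ct.png

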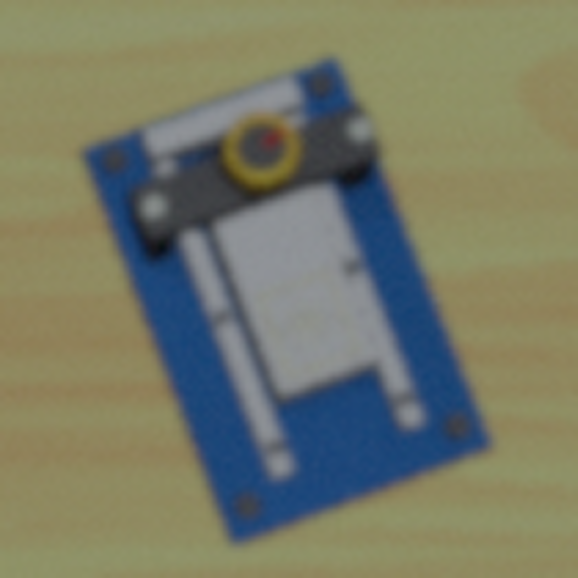

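View pics/cs.png

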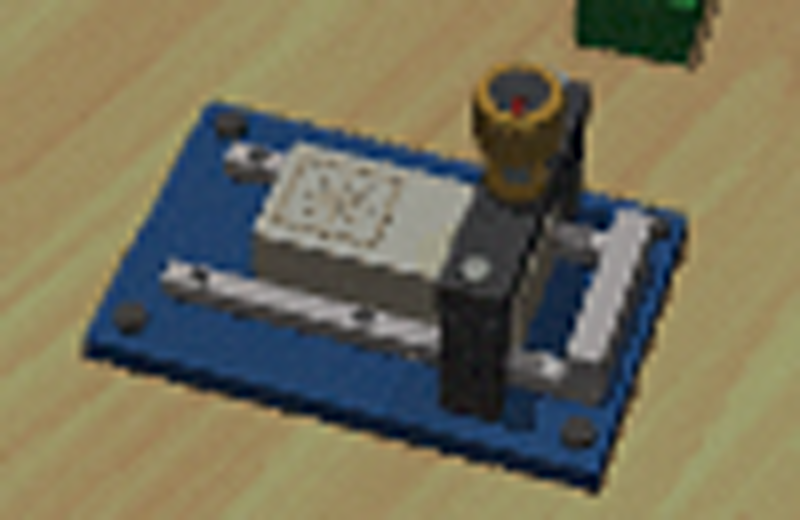

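The crops confirm the choice: an un-dyed limestone blank on the blue plate, rear edge in the top crop from (283,400) to (383,362), and the brass knob ring centred at (262,150) in top and (518,95) in scene.

Run:
```python
from h import *
T=lambda u,v:((u+.5)/5.5-.5+225,(v+.5)/5.5-.5+140)
S=lambda u,v:((u+.5)/8-.5+195,(v+.5)/8-.5+195)
o1,d1=ray('top',T(262,150));o2,d2=ray('scene',S(518,95))
a=np.linalg.lstsq(np.c_[d1,-d2],o2-o1,rcond=None)[0]
p,q=o1+d1*a[0],o2+d2*a[1];print('knob top',p,q)
# plate corners from crop top & scene at z 15
for nm,L,f in(('top',[(84,148),(334,58),(492,446),(236,542)],T),('scene',[(688,212),(600,490-10),(85,345),(212,102)],S)):
    w=np.array([onz(nm,f(*c),15) for c in L]);print(nm,w.round(1).tolist(),w.mean(0).round(1))
    print([np.linalg.norm(w[i]-w[i-1]).round(1) for i in range(4)])
    e1=(w[0]+w[1]-w[2]-w[3]) ;print('yaw',np.degrees(np.arctan2(e1[1],e1[0])))
# scene corners order: stop-left? 
yaw=np.radians(19.0)
for n,f,L in(('top',T,[(283,400),(383,360)]),('scene',S,[(258,226),(300,146)])):
    print(n,'rear edge',[onz(n,f(*c),55).round(1) for c in L])
```

```text
knob top [612.82400742 -64.58468679 143.11663893] [614.80392941 -62.77562857 143.46438   ]
top [[645.0, 24.4, 15.0], [693.0, -112.9, 15.0], [478.6, -190.2, 15.0], [430.6, -52.5, 15.0]] [561.8 -82.8  15. ]
[np.float64(227.8), np.float64(145.5), np.float64(227.9), np.float64(145.8)]
yaw 19.789933672589058
scene [[646.8, 27.9, 15.0], [700.5, -116.8, 15.0], [485.6, -193.5, 15.0], [434.1, -50.8, 15.0]] [566.7 -83.3  15. ]
[np.float64(226.9), np.float64(154.3), np.float64(228.2), np.float64(151.7)]
yaw 19.969904781711918
top rear edge [array([500.7, -77. ,  55. ]), array([ 520.5, -129.4,   55. ])]
scene rear edge [array([ 524.3, -122.8,   55. ]), array([508.7, -75.7,  55. ])]
```

```bash
cat >> h.py <<'E'
YAW=np.radians(19.9);FX=np.array([np.cos(YAW),np.sin(YAW)]);FY=np.array([-FX[1],FX[0]]);AX=np.array([614.,-64.]);O=AX-35*FX
def fx(x,y=0): return O+x*FX+y*FY
def to(p,yawx=None):
    from station import robot
    s=robot.get_state();r=R.from_rotvec(s['tool_rot'])
    sh=r.inv().apply(np.array(p)-s['eef_pos'])
    if yawx is None: rv=np.zeros(3)
    else:
        x=np.array([np.cos(yawx),np.sin(yawx),0]);z=np.array([0,0,-1.]);t=R.from_matrix(np.c_[x,np.cross(z,x),z]);rv=(r.inv()*t).as_rotvec()
    M=r.as_matrix();print('j6',s['joint_pos'][5].round(3),'xyaw',np.degrees(np.arctan2(M[1,0],M[0,0])).round(1),'tilt',np.degrees(np.arccos(-M[2,2])).round(2))
    print('shift frac',(sh/300).round(4),'turn frac',(rv/.5).round(4))
def st():
    from station import robot
    s=robot.get_state();d=s['eef_pos'][:2]-O
    print('t',s['time_s'],'p',s['eef_pos'].round(1),'fix',(d@FX).round(1),(d@FY).round(1),'F',s['contact_force'].round(2),'T',s['wrist_torque'].round(3),'g',round(s['grip_width'],3),'q',s['joint_pos'].round(3))
E
python3 - <<'E'
from h import *
print(O)
to([*fx(-103),160],YAW);to([*fx(-103),160],YAW-np.pi);to([*fx(-103),160],YAW-np.pi/2)
E
```

```text
[581.08991555 -75.91328426]
j6 1.571 xyaw 24.3 tilt 0.08
shift frac [ 1.3182 -0.7462  0.2365] turn frac [-2.80e-03  1.00e-04  1.55e-01]
j6 1.571 xyaw 24.3 tilt 0.08
shift frac [ 1.3182 -0.7462  0.2365] turn frac [-1.0000e-04 -4.4000e-03 -6.1282e+00]
j6 1.571 xyaw 24.3 tilt 0.08
shift frac [ 1.3182 -0.7462  0.2365] turn frac [-2.2000e-03  2.3000e-03  3.2966e+00]
```

```bash
python3 -m creep '[[255,0.12,-0.07,0,0,0,0],[255,0.24,-0.14,0,0,0,0.05],[255,0.36,-0.2,0,0,0,0.1],[255,0.48,-0.27,0,0,0,0.15],[255,0.6,-0.34,0,0,0,0.155],[255,0.72,-0.4,0,0,0,0.155],[255,0.8,-0.45,0,0,0,0.155],[255,0.8,-0.45,0,0,0,0.155]]' 30
python3 -c "
from h import *
st();to([*fx(-103),160],YAW)"
```

```text
time_s: 0.77
eef_pos: [381.3, -252.4, 230.5]
tool_rot: [-3.09, -0.551, -0.001]
contact_force: [-0.2, 0.6, 0.3]
grip_width: -0.002
t 0.7667 p [ 381.3 -252.4  230.5] fix -248.0 -97.9 F [-0.19  0.64  0.31] T [-0.075 -0.001 -0.004] g -0.002 q [-5.860e-01 -1.000e-03 -1.770e-01  1.396e+00  2.000e-03  2.202e+00]
j6 2.202 xyaw 20.2 tilt 0.17
shift frac [ 0.4848 -0.323   0.2364] turn frac [-0.0056 -0.0017  0.0112]
```

```bash
python3 -m creep '[[255,0.11,-0.07,0,0,0,0],[255,0.22,-0.15,0.02,0,0,0.01],[255,0.33,-0.22,0.08,0,0,0.011],[255,0.43,-0.29,0.15,0,0,0.011],[255,0.485,-0.323,0.236,-0.005,0,0.011],[255,0.485,-0.323,0.236,-0.005,0,0.011],[255,0.485,-0.323,0.236,-0.005,0,0.011]]'
python3 - <<'E'
from h import *
from station import get_image
st();to([*fx(-103),33],YAW)
im=get_image('scene');cv2.imwrite('pics/s1.png',cv2.resize(cv2.cvtColor(im,cv2.COLOR_RGB2BGR)[130:280,150:350],None,fx=4,fy=4,interpolation=2))
E
```

```text
time_s: 1.35
eef_pos: [483.3, -110.2, 158.2]
tool_rot: [-3.092, -0.546, 0.005]
contact_force: [-1.0, -0.6, 1.0]
grip_width: -0.001
t 1.35 p [ 483.3 -110.2  158.2] fix -103.6 1.1 F [-1.04 -0.59  0.98] T [ 0.003 -0.001  0.032] g -0.001 q [-0.224  0.084 -0.247  1.244  0.     2.568]
j6 2.568 xyaw 20.0 tilt 0.22
shift frac [0.0032 0.0046 0.4174] turn frac [-0.0047  0.006   0.0045]
```

View pics/s1.png

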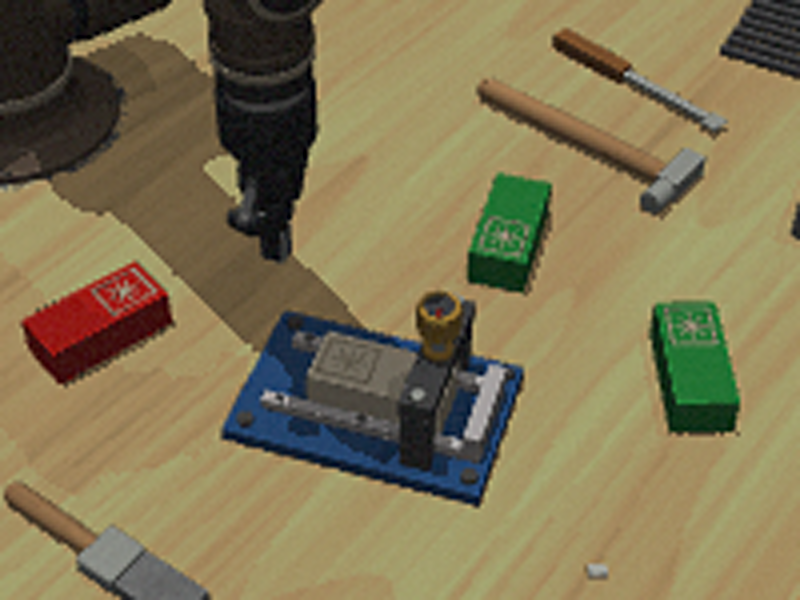

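The shut fingers, tips at crop (275,250), are above the open rear of the bed behind the blank. Next I lower them to z≈33.

```bash
python3 -m creep '[[255,0.003,0.004,0.12,0,0,0],[255,0.003,0.004,0.24,0,0,0],[255,0.003,0.004,0.34,0,0,0],[255,0.003,0.004,0.4,0,0,0],[255,0.003,0.004,0.417,-0.005,0.006,0.004],[255,0.003,0.004,0.417,-0.005,0.006,0.004],[255,0.003,0.004,0.417,-0.005,0.006,0.004]]'
python3 - <<'E'
from h import *
from station import get_image
st();to([*fx(-85),33],YAW)
im=get_image('top');cv2.imwrite('pics/t1.png',cv2.resize(cv2.cvtColor(im,cv2.COLOR_RGB2BGR)[140:245,225:330],None,fx=5.5,fy=5.5,interpolation=2))
E
```

```text
time_s: 1.98
eef_pos: [485.5, -112.8, 36.2]
tool_rot: [3.093, 0.538, 0.006]
contact_force: [-0.4, 0.0, -0.6]
grip_width: 0.001
t 1.9833 p [ 485.5 -112.8   36.2] fix -102.5 -2.2 F [-0.36  0.01 -0.58] T [-0.002  0.01   0.018] g 0.001 q [-0.228  0.149 -0.451  0.966 -0.     2.569]
j6 2.569 xyaw 19.8 tilt 0.26
shift frac [ 0.0582 -0.0074  0.0109] turn frac [ 0.0055 -0.0072 -0.0052]
```

View pics/t1.png

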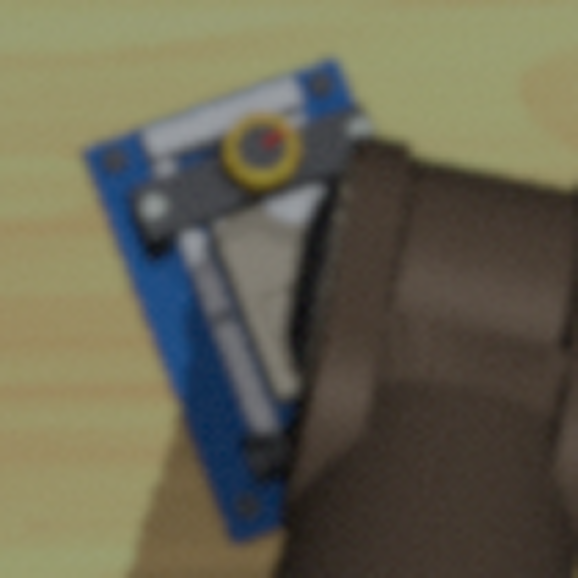

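The arm hides most of the blank from above, so I'll rely on force and position for the push.

```bash
python3 -m creep '[[255,0.015,0.004,0.003,0,0,0],[255,0.03,0,0.003,0,0,0],[255,0.045,-0.004,0.003,0,0,0],[255,0.058,-0.006,0.003,0,0,0],[255,0.07,-0.007,0.003,0,0,0],[255,0.07,-0.007,0.003,0,0,0]]'
python3 -c "
from h import *
st();to([*fx(-65),33],YAW)"
```

```text
time_s: 2.53
eef_pos: [505.3, -103.3, 35.8]
tool_rot: [3.092, 0.54, 0.007]
contact_force: [-0.7, -0.7, 1.3]
grip_width: 0.003
t 2.5333 p [ 505.3 -103.3   35.8] fix -80.6 -0.0 F [-0.72 -0.68  1.33] T [-0.064  0.088  0.029] g 0.003 q [-2.010e-01  1.800e-01 -4.150e-01  9.710e-01 -1.000e-03  2.595e+00]
j6 2.595 xyaw 19.8 tilt 0.3
shift frac [ 0.0518 -0.0001  0.0096] turn frac [ 0.0068 -0.0078 -0.0032]
```

```bash
python3 -m creep '[[255,0.01,0,0.003,0,0,0],[255,0.02,0,0.003,0,0,0],[255,0.03,0,0.003,0,0,0],[255,0.035,0,0.003,0,0,0],[255,0.035,0,0.003,0,0,0]]'
python3 -c "
from h import *
st();to([*fx(-65),33],YAW)"
```

```text
time_s: 2.95
eef_pos: [515.1, -99.6, 34.6]
tool_rot: [3.092, 0.54, 0.006]
contact_force: [-3.0, -0.2, 0.3]
grip_width: 0.002
t 2.95 p [515.1 -99.6  34.6] fix -70.1 0.1 F [-2.97 -0.22  0.27] T [-0.184  0.467 -0.033] g 0.002 q [-1.910e-01  1.970e-01 -3.960e-01  9.730e-01 -1.000e-03  2.605e+00]
j6 2.605 xyaw 19.8 tilt 0.25
shift frac [0.017  0.0004 0.0055] turn frac [ 0.0059 -0.0066 -0.0029]
```

```bash
python3 -m creep '[[255,0.008,0,0.003,0,0,0],[255,0.016,0,0.003,0,0,0],[255,0.024,0,0.003,0,0,0],[255,0.024,0,0.003,0,0,0]]'
python3 -c "
from h import *
st()"
python3 -m creep '[[255,0.008,0,0,0,0,0],[255,0.016,0,0,0,0,0],[255,0.02,0,0,0,0,0],[255,0.02,0,0,0,0,0]]'
python3 -c "
from h import *
st()"
```

```text
time_s: 3.28
eef_pos: [522.2, -97.0, 33.5]
tool_rot: [3.093, 0.54, 0.006]
contact_force: [-1.1, -1.0, 0.1]
grip_width: -0.0
t 3.2833 p [522.2 -97.   33.5] fix -62.5 0.2 F [-1.07 -1.02  0.08] T [-0.173  0.337 -0.014] g -0.0 q [-0.183  0.209 -0.384  0.974 -0.     2.612]
time_s: 3.62
eef_pos: [525.4, -95.8, 33.4]
tool_rot: [3.091, 0.539, -0.002]
contact_force: [-11.7, -4.4, 7.6]
grip_width: 0.001
t 3.6167 p [525.4 -95.8  33.4] fix -59.1 0.2 F [-11.68  -4.38   7.61] T [-0.997  2.381 -0.02 ] g 0.001 q [-0.178  0.218 -0.373  0.98  -0.004  2.618]
```

```bash
python3 -m creep '[[255,0.007,0,0,0,0,0],[255,0.014,0,0,0,0,0],[255,0.014,0,0,0,0,0]]'
python3 -c "
from h import *
st()"
python3 -m creep '[[255,0.008,0,0,0,0,0],[255,0.016,0,0,0,0,0],[255,0.016,0,0,0,0,0]]'
python3 - <<'E'
from h import *
from station import get_image
st()
im=get_image('scene');cv2.imwrite('pics/s2.png',cv2.resize(cv2.cvtColor(im,cv2.COLOR_RGB2BGR)[185:265,190:290],None,fx=7,fy=7,interpolation=2))
E
```

```text
time_s: 3.87
eef_pos: [525.4, -95.9, 33.4]
tool_rot: [3.089, 0.537, -0.014]
contact_force: [-18.3, -6.6, 13.1]
grip_width: -0.004
t 3.8667 p [525.4 -95.9  33.4] fix -59.1 0.2 F [-18.3   -6.62  13.13] T [-1.429e+00  3.492e+00 -2.000e-03] g -0.004 q [-0.176  0.223 -0.366  0.988 -0.009  2.622]
time_s: 4.12
eef_pos: [525.3, -95.9, 33.3]
tool_rot: [3.087, 0.534, -0.029]
contact_force: [-20.5, -7.2, 15.0]
grip_width: 0.003
t 4.1167 p [525.3 -95.9  33.3] fix -59.3 0.2 F [-20.53  -7.19  15.  ] T [-1.611  3.92  -0.04 ] g 0.003 q [-0.173  0.229 -0.359  0.997 -0.015  2.627]
```

View pics/s2.png

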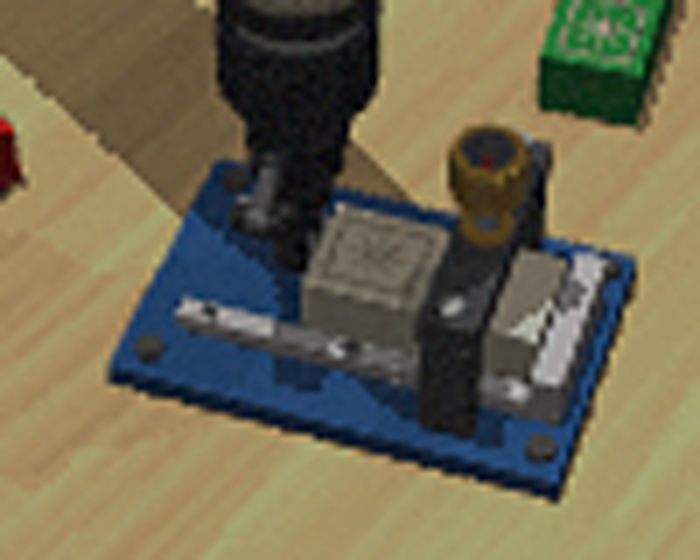

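The blank's far end now meets the stop with no blue gap, at crop (545,300). The push stalls at a fixed position at about 22 N, so it is home. I'll back off and rise.

```bash
python3 -m creep '[[255,-0.03,0,0,0,0,0],[255,-0.08,0,0,0,0,0],[255,-0.08,0,-0.1,0,0,0],[255,-0.08,0,-0.22,0,0,0],[0,-0.08,0,-0.34,0,0,0],[0,-0.08,0,-0.46,0,0,0],[0,-0.08,0,-0.52,0,0,0],[0,-0.08,0,-0.52,0,0,0]]'
python3 - <<'E'
from h import *
from station import get_image
st();to([*AX,180],YAW)
for n,(a,b,c,d) in(('scene',(185,265,190,290)),('top',(140,245,225,330))):
    im=get_image(n);cv2.imwrite(f'pics/{n}3.png',cv2.resize(cv2.cvtColor(im,cv2.COLOR_RGB2BGR)[a:b,c:d],None,fx=5.5,fy=5.5,interpolation=2))
E
```

```text
time_s: 4.83
eef_pos: [508.4, -102.3, 195.2]
tool_rot: [3.084, 0.534, -0.013]
contact_force: [0.7, -0.6, 0.8]
grip_width: 0.564
t 4.8333 p [ 508.4 -102.3  195.2] fix -77.3 -0.0 F [ 0.69 -0.63  0.78] T [-0.016  0.008  0.004] g 0.564 q [-0.191  0.119 -0.126  1.329 -0.014  2.608]
j6 2.608 xyaw 19.6 tilt 0.81
shift frac [ 0.3748 -0.0023  0.0468] turn frac [ 0.0195  0.0203 -0.009 ]
```

View pics/scene3.png

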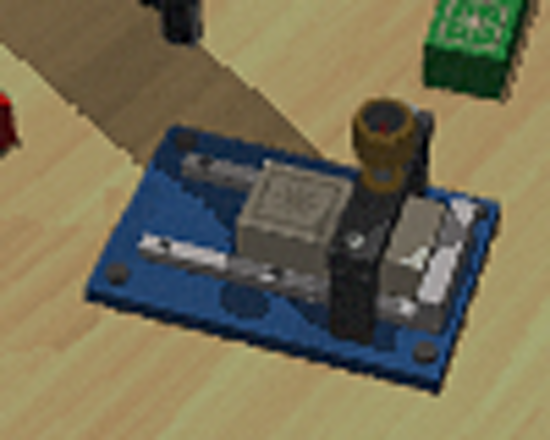

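View pics/top3.png

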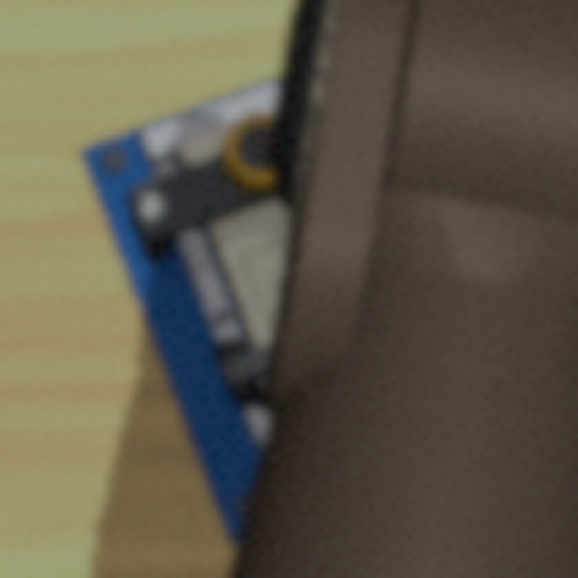

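Both views still show the blank home, so next is the knob. Turning clockwise raises joint 6, so I'll unwind it by about 3.2 rad first, well above the knob.

```bash
python3 -m creep '[[0,0.1,0,0.01,0.02,0.02,-0.24],[0,0.2,0,0.02,0.02,0.02,-0.48],[0,0.3,0,0.02,0.02,0.02,-0.72],[0,0.37,0,0.03,0.02,0.02,-0.96],[0,0.375,-0.002,0.03,0.02,0.02,-1],[0,0.375,-0.002,0.03,0.02,0.02,-1]]'
for i in 1; do :; done
python3 -m creep '[[0,0,0,0,0,0,-0.24],[0,0,0,0,0,0,-0.48],[0,0,0,0,0,0,-0.72],[0,0,0,0,0,0,-0.96],[0,0,0,0,0,0,-1]]'
python3 -m creep '[[0,0,0,0,0,0,-0.24],[0,0,0,0,0,0,-0.48],[0,0,0,0,0,0,-0.72],[0,0,0,0,0,0,-0.96],[0,0,0,0,0,0,-1]]'
python3 -m creep '[[0,0,0,0,0,0,-0.24],[0,0,0,0,0,0,-0.48],[0,0,0,0,0,0,-0.72],[0,0,0,0,0,0,-0.96],[0,0,0,0,0,0,-1]]'
python3 -m creep '[[0,0,0,0,0,0,-0.24],[0,0,0,0,0,0,-0.48],[0,0,0,0,0,0,-0.72],[0,0,0,0,0,0,-0.96],[0,0,0,0,0,0,-1]]'
python3 -m creep '[[0,0,0,0,0,0,-0.24],[0,0,0,0,0,0,-0.48],[0,0,0,0,0,0,-0.72],[0,0,0,0,0,0,-0.96],[0,0,0,0,0,0,-1]]'
python3 -c "
from h import *
st();to([*AX,160],YAW+3.34)"
```

```text
time_s: 5.43
eef_pos: [612.0, -63.0, 177.0]
tool_rot: [-2.859, -1.282, 0.018]
contact_force: [-0.6, -0.2, -0.1]
grip_width: 1.0
time_s: 5.85
eef_pos: [610.8, -63.4, 176.6]
tool_rot: [-2.449, -1.949, 0.015]
contact_force: [0.6, 0.2, 0.6]
grip_width: 1.004
time_s: 6.27
eef_pos: [609.9, -63.6, 176.4]
tool_rot: [-1.89, -2.492, 0.011]
contact_force: [1.3, 0.2, -0.1]
grip_width: 1.0
time_s: 6.68
eef_pos: [609.3, -63.8, 176.3]
tool_rot: [-1.216, -2.879, 0.005]
contact_force: [-0.1, -0.2, 0.2]
grip_width: 0.998
time_s: 7.1
eef_pos: [608.9, -64.0, 176.2]
tool_rot: [-0.469, -3.09, -0.001]
contact_force: [-0.3, 0.4, -0.2]
grip_width: 1.0
time_s: 7.52
eef_pos: [608.6, -64.0, 176.1]
tool_rot: [0.305, -3.111, -0.008]
contact_force: [-0.0, -0.2, -1.0]
grip_width: 1.001
t 7.5167 p [608.6 -64.  176.1] fix 29.9 1.8 F [-0.02 -0.17 -1.04] T [-0.047  0.016 -0.002] g 1.001 q [-0.106  0.31   0.07   1.348  0.002 -0.301]
j6 -0.301 xyaw -168.8 tilt 0.96
shift frac [-0.0185 -0.0037  0.0534] turn frac [ 0.0183 -0.0283 -0.7004]
```

```bash
python3 -m creep '[[0,-0.018,-0.004,0,0.018,-0.028,-0.24],[0,-0.018,-0.004,0,0.018,-0.028,-0.48],[0,-0.018,-0.004,0.03,0.018,-0.028,-0.7],[0,-0.018,-0.004,0.05,0.018,-0.028,-0.7],[0,-0.018,-0.004,0.05,0.018,-0.028,-0.7],[0,-0.018,-0.004,0.05,0.018,-0.028,-0.7]]'
python3 -c "
from h import *
st();to([*AX,116],YAW+3.34)"
```

```text
time_s: 8.02
eef_pos: [613.4, -64.1, 160.5]
tool_rot: [0.837, -3.027, -0.001]
contact_force: [0.4, 0.4, -0.2]
grip_width: 1.0
t 8.0167 p [613.4 -64.1 160.5] fix 34.4 0.1 F [ 0.44  0.37 -0.17] T [-0.029  0.019  0.026] g 1.0 q [-0.104  0.309  0.034  1.298  0.    -0.644]
j6 -0.644 xyaw -149.1 tilt 0.08
shift frac [-0.002  -0.0008  0.1484] turn frac [ 0.0018 -0.0023 -0.0118]
```

```bash
python3 -m creep '[[0,-0.002,0,0.05,0,0,0],[0,-0.002,0,0.1,0,0,0],[0,-0.002,0,0.14,0,0,0],[0,-0.002,0,0.148,0,0,0],[0,-0.002,0,0.148,0,0,0]]'
python3 - <<'E'
from h import *
from station import get_image
st();to([*AX,116],YAW+3.34)
for n,(a,b,c,d) in(('scene',(165,265,190,290)),):
    im=get_image(n);cv2.imwrite(f'pics/{n}4.png',cv2.resize(cv2.cvtColor(im,cv2.COLOR_RGB2BGR)[a:b,c:d],None,fx=5.5,fy=5.5,interpolation=2))
E
```

```text
time_s: 8.43
eef_pos: [613.3, -63.7, 115.5]
tool_rot: [0.833, -3.026, -0.002]
contact_force: [-0.4, 0.8, 0.2]
grip_width: 1.002
t 8.4333 p [613.3 -63.7 115.5] fix 34.5 0.5 F [-0.36  0.77  0.22] T [-0.037 -0.019 -0.028] g 1.002 q [-0.104  0.322 -0.046  1.205  0.    -0.641]
j6 -0.641 xyaw -149.2 tilt 0.18
shift frac [-0.0015 -0.0018 -0.0016] turn frac [ 0.0037 -0.0049 -0.0171]
```

View pics/scene4.png

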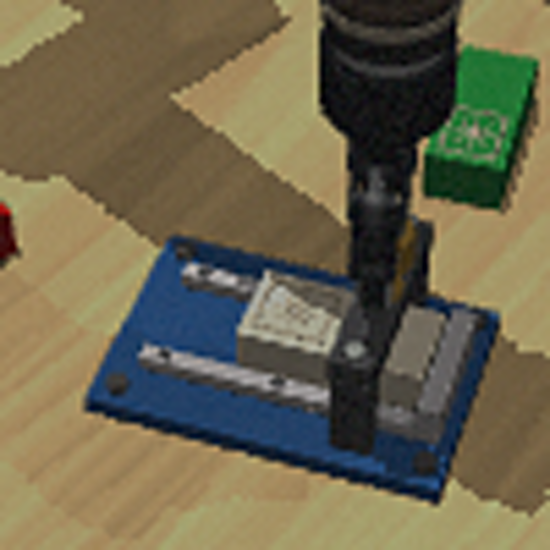

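The near finger covers the knob, with brass visible at crop (405,265) behind it, so the knob is between the jaws. Now I'll close on it.

```bash
python3 -m creep '[[100,0,0,0,0,0,0],[255,0,0,0,0,0,0],[255,0,0,0,0,0,0],[255,0,0,0,0,0,0],[255,0,0,0,0,0,0],[255,0,0,0,0,0,0],[255,0,0,0,0,0,0],[255,0,0,0,0,0,0]]' 50
python3 -c "
from h import *
st()"
```

```text
time_s: 9.15
eef_pos: [615.2, -65.4, 117.8]
tool_rot: [-0.833, 3.028, -0.005]
contact_force: [3.2, -5.0, 2.6]
grip_width: 0.404
t 9.15 p [615.2 -65.4 117.8] fix 35.7 -1.7 F [ 3.22 -4.98  2.61] T [-1.045 -0.386  0.054] g 0.404 q [-0.105  0.321 -0.043  1.205 -0.003 -0.641]
```

```bash
python3 -m creep '[[255,0,0,0.0008,0,0,0.12],[255,0,0,0.0017,0,0,0.24],[255,0,0,0.0025,0,0,0.36],[255,0,0,0.0033,0,0,0.48]]'
python3 -c "
from h import *
st()"
python3 -m creep '[[255,0,0,0.0008,0,0,0.12],[255,0,0,0.0017,0,0,0.24],[255,0,0,0.0025,0,0,0.36],[255,0,0,0.0033,0,0,0.48]]'
python3 -c "
from h import *
st()"
```

```text
time_s: 9.48
eef_pos: [615.2, -65.4, 116.9]
tool_rot: [-0.46, 3.106, -0.005]
contact_force: [-0.2, 0.2, -0.4]
grip_width: 0.405
t 9.4833 p [615.2 -65.4 116.9] fix 35.7 -1.7 F [-0.18  0.21 -0.42] T [0.141 0.116 0.205] g 0.405 q [-0.105  0.321 -0.045  1.203 -0.003 -0.398]
time_s: 9.82
eef_pos: [615.2, -65.1, 116.0]
tool_rot: [-0.08, 3.139, -0.003]
contact_force: [-0.5, 0.9, -1.3]
grip_width: 0.404
t 9.8167 p [615.2 -65.1 116. ] fix 35.7 -1.4 F [-0.47  0.9  -1.27] T [0.239 0.009 0.167] g 0.404 q [-0.105  0.322 -0.046  1.201 -0.002 -0.156]
```

```bash
R='[]'; python3 -m creep '[[255,0,0,0.0008,0,0,0.12],[255,0,0,0.0017,0,0,0.24],[255,0,0,0.0025,0,0,0.36],[255,0,0,0.0033,0,0,0.48]]' >/dev/null
python3 -c "
from h import *
st()"
python3 -m creep '[[255,0,0,0.0008,0,0,0.12],[255,0,0,0.0017,0,0,0.24],[255,0,0,0.0025,0,0,0.36],[255,0,0,0.0033,0,0,0.48]]' >/dev/null
python3 -c "
from h import *
st()"
```

```text
t 10.15 p [615.2 -64.8 115. ] fix 35.9 -1.2 F [ 0.58  1.11 -1.48] T [ 0.256 -0.043  0.216] g 0.405 q [-1.040e-01  3.220e-01 -4.800e-02  1.199e+00 -1.000e-03  8.700e-02]
t 10.4833 p [615.3 -64.5 114. ] fix 36.0 -0.9 F [ 0.59  0.24 -0.68] T [ 0.228 -0.14   0.138] g 0.404 q [-1.040e-01  3.220e-01 -5.000e-02  1.197e+00 -1.000e-03  3.300e-01]
```

```bash
python3 -m creep '[[255,0,0,0.0008,0,0,0.12],[255,0,0,0.0017,0,0,0.24]]' >/dev/null
python3 -c "
from h import *
st()"
python3 -m creep '[[255,0,0,0.0008,0,0,0.12],[255,0,0,0.0017,0,0,0.24]]' >/dev/null
python3 -c "
from h import *
st()"
python3 -m creep '[[255,0,0,0.0008,0,0,0.12],[255,0,0,0.0017,0,0,0.24]]' >/dev/null
python3 -c "
from h import *
st()"
```

```text
t 10.65 p [615.4 -64.4 113.6] fix 36.2 -0.9 F [ 0.46  0.29 -1.09] T [ 0.139 -0.11   0.217] g 0.405 q [-0.104  0.323 -0.05   1.196 -0.     0.453]
t 10.8167 p [615.4 -64.3 113.1] fix 36.3 -0.8 F [-0.24  1.01 -0.96] T [ 0.114 -0.144  0.172] g 0.403 q [-0.104  0.323 -0.051  1.195 -0.     0.576]
t 10.9833 p [615.6 -64.2 112.6] fix 36.4 -0.7 F [ 0.67  0.26 -1.17] T [ 0.057 -0.106  0.191] g 0.408 q [-0.104  0.323 -0.052  1.193  0.     0.699]
```

```bash
python3 -m creep '[[255,0,0,0.0008,0,0,0.12],[255,0,0,0.0017,0,0,0.24]]' >/dev/null
python3 -c "
from h import *
st()"
python3 -m creep '[[255,0,0,0.0008,0,0,0.12],[255,0,0,0.0017,0,0,0.24]]' >/dev/null
python3 -c "
from h import *
st()"
python3 -m creep '[[255,0,0,0.0008,0,0,0.12],[255,0,0,0.0017,0,0,0.24]]' >/dev/null
python3 -c "
from h import *
st()"
```

```text
t 11.15 p [615.7 -64.1 112.1] fix 36.5 -0.7 F [ 0.74  0.5  -1.82] T [ 0.04  -0.164  0.171] g 0.399 q [-0.104  0.323 -0.053  1.192  0.     0.821]
t 11.3167 p [615.8 -64.  111.6] fix 36.7 -0.6 F [ 0.45 -0.69 -0.67] T [ 0.051 -0.171  0.213] g 0.404 q [-0.104  0.324 -0.053  1.191  0.     0.944]
t 11.4833 p [615.9 -64.  111.1] fix 36.8 -0.6 F [ 1.02 -0.07 -1.52] T [ 0.084 -0.19   0.208] g 0.404 q [-0.104  0.324 -0.054  1.19   0.     1.067]
```

```bash
python3 -m creep '[[255,0,0,0.0008,0,0,0.12],[255,0,0,0.0017,0,0,0.24]]' >/dev/null
python3 -c "
from h import *
st()"
python3 -m creep '[[255,0,0,0.0008,0,0,0.12],[255,0,0,0.0017,0,0,0.24]]' >/dev/null
python3 -c "
from h import *
st()"
```

```text
t 11.65 p [616.  -63.9 110.6] fix 37.0 -0.6 F [ 1.43  0.45 -1.05] T [-0.049 -0.169  0.253] g 0.409 q [-1.040e-01  3.240e-01 -5.500e-02  1.189e+00  1.000e-03  1.190e+00]
t 11.8167 p [616.2 -63.9 110.2] fix 37.1 -0.7 F [ 1.07 -0.54 -0.38] T [ 0.021 -0.143  0.189] g 0.405 q [-1.040e-01  3.240e-01 -5.500e-02  1.187e+00  1.000e-03  1.313e+00]
```

```bash
python3 -m creep '[[255,0,0,0.0008,0,0,0.12],[255,0,0,0.0017,0,0,0.24]]' >/dev/null
python3 -c "
from h import *
st()"
```

```text
t 11.9833 p [616.4 -63.9 109.7] fix 37.3 -0.7 F [ 0.82 -1.05 -1.44] T [-0.069 -0.078  0.241] g 0.407 q [-1.040e-01  3.250e-01 -5.600e-02  1.186e+00  1.000e-03  1.436e+00]
```

```bash
python3 -m creep '[[255,0,0,0.0008,0,0,0.12],[255,0,0,0.0017,0,0,0.24]]' >/dev/null
python3 -c "
from h import *
st()"
```

```text
t 12.15 p [616.5 -63.9 109.3] fix 37.4 -0.8 F [ 0.28  0.55 -1.  ] T [-0.048 -0.112  0.308] g 0.406 q [-0.104  0.325 -0.057  1.185  0.     1.559]
```

```bash
python3 -m creep '[[255,0,0,0.0008,0,0,0.12]]' >/dev/null
python3 -c "
from h import *
st()"
python3 -m creep '[[255,0,0,0.0008,0,0,0.12]]' >/dev/null
python3 -c "
from h import *
st()"
```

```text
t 12.2333 p [616.6 -63.9 109.1] fix 37.5 -0.8 F [-0.39 -0.67 -0.77] T [-0.082 -0.035  0.259] g 0.405 q [-0.103  0.325 -0.057  1.185  0.     1.621]
t 12.3167 p [616.7 -63.9 108.9] fix 37.5 -0.8 F [ 0.16  0.39 -1.33] T [-0.029 -0.066  0.336] g 0.406 q [-0.103  0.325 -0.057  1.184  0.     1.684]
```

```bash
python3 -m creep '[[255,0,0,0.0004,0,0,0.06]]' >/dev/null
python3 - <<'E'
from h import *
st()
import scipy.optimize as so
from station import robot
s=robot.get_state()
j=np.array([-.398,-.156,.087,.33,.453,.576,.699,.821,.944,1.067,1.19,1.313,1.436,1.559,1.621,1.684,s['joint_pos'][5]])
t=np.array([.205,.167,.216,.138,.217,.172,.191,.171,.213,.208,.253,.189,.241,.308,.259,.336,s['wrist_torque'][2]])
f=lambda j,b,s:b+.32*np.maximum(0,j-s)
p,c=so.curve_fit(f,j,t,[.19,1.3]);print(p,np.sqrt(np.diag(c)),'rise',.32*(j[-1]-p[1]))
E
```

```text
t 12.4 p [616.7 -63.9 108.8] fix 37.6 -0.9 F [ 0.14  0.32 -0.49] T [-0.04  -0.021  0.355] g 0.406 q [-0.103  0.325 -0.058  1.184  0.     1.716]
[0.19554545 1.28700636] [0.00902525 0.04747423] rise 0.13736716820636147
```

The fit gives a rise of 0.137 ± 0.015 N m over the drag, and snug is 0.08 to 0.16. I'll stop here, open and lift off.

```bash
python3 -m creep '[[0,0,0,0,0,0,0],[0,0,0,0,0,0,0],[0,0,0,0,0,0,0],[0,0,0,0,0,0,0],[0,0,0,0,0,0,0],[0,0,0,0,0,0,0]]'
python3 -m creep '[[0,0,0,-0.04,0,0,0],[0,0,0,-0.1,0,0,0],[0,0,0,-0.2,0,0,0],[0,0,0,-0.3,0,0,0],[0,0,0,-0.4,0,0,0],[0,0,0,-0.45,0,0,0]]'
python3 -c "
from h import *
st();to([350,-300,250])"
```

```text
time_s: 12.9
eef_pos: [616.8, -63.9, 108.8]
tool_rot: [2.477, 1.927, 0.005]
contact_force: [-0.2, -0.8, 0.2]
grip_width: 0.996
time_s: 13.4
eef_pos: [616.9, -64.0, 248.1]
tool_rot: [2.475, 1.925, 0.01]
contact_force: [-0.2, 0.4, 0.1]
grip_width: 1.002
t 13.4 p [616.9 -64.  248.1] fix 37.7 -1.0 F [-0.22  0.43  0.06] T [ 0.018 -0.025 -0.031] g 1.002 q [-0.103  0.305  0.221  1.477  0.     1.716]
j6 1.716 xyaw 75.8 tilt 0.52
shift frac [-0.9814 -0.6687 -0.0138] turn frac [0. 0. 0.]
```

```bash
python3 -m creep '[[0,-0.11,-0.08,-0.01,0,0,0],[0,-0.22,-0.15,-0.01,0,0,0],[0,-0.33,-0.22,-0.01,0,0,0],[0,-0.44,-0.3,-0.01,0,0,0],[0,-0.55,-0.38,-0.01,0,0,0],[0,-0.66,-0.45,-0.01,0,0,0],[0,-0.77,-0.52,-0.01,0,0,0],[0,-0.77,-0.52,-0.01,0,0,0]]'
python3 - <<'E'
from h import *
from station import get_image
st()
for n,(a,b,c,d) in(('scene',(185,265,190,290)),('top',(140,245,225,330))):
    im=cv2.cvtColor(get_image(n),cv2.COLOR_RGB2BGR);cv2.imwrite(f'pics/{n}5full.png',im);cv2.imwrite(f'pics/{n}5.png',cv2.resize(im[a:b,c:d],None,fx=5.5,fy=5.5,interpolation=2))
def rear(f):
    return f
T=lambda u,v:((u+.5)/5.5-.5+225,(v+.5)/5.5-.5+140)
E
```

```text
time_s: 14.07
eef_pos: [404.6, -252.8, 250.0]
tool_rot: [2.48, 1.917, 0.007]
contact_force: [0.1, -0.2, -0.4]
grip_width: 0.998
t 14.0667 p [ 404.6 -252.8  250. ] fix -226.2 -106.2 F [ 0.13 -0.17 -0.39] T [-0.025 -0.028 -0.041] g 0.998 q [-0.56   0.029 -0.104  1.429  0.002  1.266]
```

View pics/scene5.png

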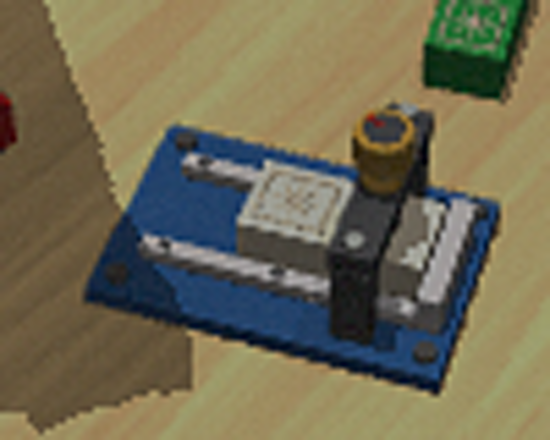

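View pics/top5.png

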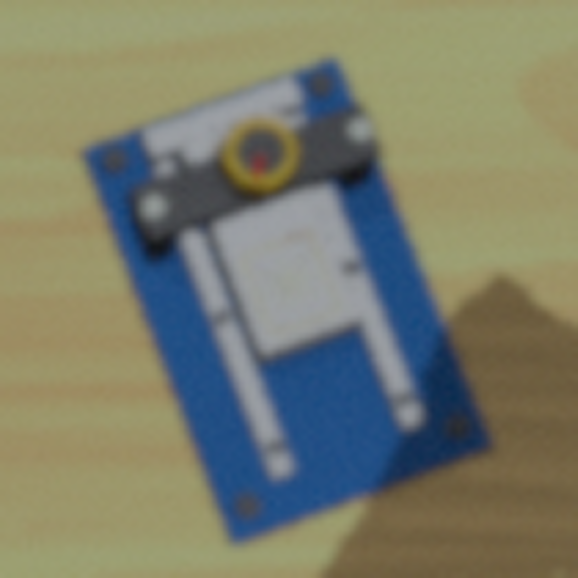

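View pics/top5full.png

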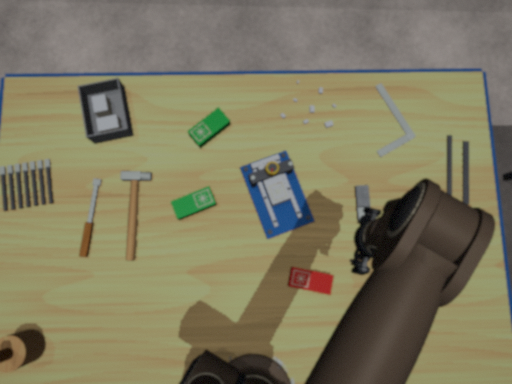

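The blank is flush with the stop, with its rear edge at top crop (265,357) to (365,320). The red dot on the knob has moved clockwise from upper right to (259,162). The stone looks whole, and the hammer, chisel and green and red blocks are where they were. The arm is clear, so I'm handing in.

```bash
python3 -c "
from station import robot
print(robot.sign_off())"
```

```text
the job is handed in; nothing more can be done
None
```

The limestone blank is home against the back stop and clamped snug, and I handed the job in at about 14 s of the 72 s limit.

- **Pushing home:** I slid the blank along the guides with the shut fingers until the position stopped changing while the force rose to about 22 N. After I let go and backed off, both camera views showed it home against the stop with no gap.
- **Tightening:** I gripped the brass knob at 50 N and turned it clockwise about 2.36 rad, following it down. A fit to the torque readings gave a drag of 0.196 N m and put the seating point about 1.93 rad into the turn. The final rise was about 0.137 N m (±0.015), inside the 0.08 to 0.16 snug band and well under the 0.28 that cracks the stone.
- **Limits of the torque check:** Single readings scattered by about 0.03 N m. The last one, 0.355, was 0.16 above drag, at the top of the snug band, so the 0.137 rests on the fit and on the spring rate you gave.
- **Final state:** I released the knob and moved the arm away, and the contact force reads about zero. The last pictures show the blank still home with no visible crack. The hammer and chisel and the green and red blocks are unmoved. The arm hid the offcut and part of the brush in the last overhead picture, but it never went down near them.

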